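# Close up the tribometer and start the run

## Task

Get the tribometer running: push the arm carriage home against its stop and gently swing the clear guard down until it is fully shut, in either order, then press the start button (the small flat one at the right end of the control strip). Only push with the fingertips: do not grip the carriage or the guard, do not touch the carriage's height knob or press the mushroom-shaped stop button, and leave everything else where it stands.

Things in the scene. Friction and masses are not known exactly. Their poses are not given: they have to be found in the camera images.
- tribometer: the fixed bench machine, 300 deep (x) x 460 wide (y), its black deck 100 above the bench. Origin: centre of its underside; x points away from its front panel, y to its left, z up. In its frame (mm) the disc is at (15, 10), the carriage's rail to the right of it, the guard's hinge to the left; an aluminium control strip runs along the deck's front.
- carriage (a joint): the arm carriage's slide along the machine's y: 0 = home against the stop (arm over the disc), grows as it is drawn back to the machine's right (-y), up to 0.060 m. It slides with about 3 N of friction and stays where it is left; the stop is rigid.
- carriage_push (a point): on the carriage, an aluminium block 60 (x) x 50 (y) x 48 high, its underside 12 above the deck: centre of its flat right-hand (-y) end face, 40 above the deck. At home it is at machine (15, -160, 140) mm. Push this face in the machine's +y. The load arm leaves the other end; a micrometer 38 long sticks out in front. Axes: the machine's.
- height_knob: black knurled knob, 30 across, on top of the carriage, 60 to 79 above the deck. Its origin: centre of its foot, 33 in from the end face. Not to be touched.
- guard (a joint): hinge angle of the guard, rad: 0 = shut, standing on the deck over the disc; grows as it swings up and over to the machine's left; 1.57 = lying open on its left wall. A friction hinge holds it at any angle; pushing takes about 3 to 8 N at the free edge. Its seat on the deck is rigid.
- guard_hinge (a point): the fixed middle of the guard's hinge line, at machine (15, 90, 101) mm; the line runs along the machine's x. Its axes are those of the machine.
- guard_edge (a point): on the guard, a clear hood with metal edge trims, when shut 150 (x) x 160 (y) x 110 high, open below, notched for the arm: middle of the outer edge of roof and right wall. With the guard at angle a, a point of the roof's outer face at d from the left wall (here d = 160) lies at machine y = -d cos a + 110 sin a, z = d sin a + 110 cos a from the hinge line (mm). Turns with the guard.
- start (a joint): travel of the start button: 0 = out, 0.006 m = fully in; it springs back, and needs about 5 N for full travel. A press counts from 0.004 m.
- start_top (a point): centre of the top of the start button: a flat steel push button 22 across, at machine (-117, -165), its top 22 above the deck and 10 above its round housing (38 across). Press straight down.
- stop (a joint): travel of the stop button, 0 = out, 0.005 m = in. Leave alone.
- stop_top (a point): centre of the top of the grey mushroom-shaped stop button, 36 across, 31 above the deck, at the left end of the control strip, machine (-117, 195) mm
- dead_weight: brass dead weight with a knob, 36 across, 45 high, on the deck in front of the guard; origin at its foot
- ball_jar: small capped jar, 34 across, 42 high, on the front left of the deck; origin at its foot
- spare_disc: steel disc, 48 across, 8 thick, lying on the deck behind the carriage; origin at its underside
- mouse: computer mouse, 104 x 60 x 30, on the bench at the front right; origin at its underside
- solvent: white bottle, 60 across, 150 high, on the bench to the right of the machine; origin at its foot
- specimen_box: clear divided box 120 x 90 x 30, on the bench to the left of the machine; origin at its underside
- driver: screwdriver, 170 long, lying on the bench at the front left; origin at its underside

How it is judged (in metres and radians):
On the way, in this order (a step that is already met when the one before it is completed fails the run):
1. the carriage is home and the guard is fully shut (value of joint carriage below 0.003 m and value of joint guard below 0.035 rad), for 0.2 s.
2. the start button is pressed (value of joint start above 0.004 m), for 0.05 s.
At the end, for the whole second after the job is handed in: carriage within 3 mm of its stop, guard within 0.035 rad of shut, and the start button, once pressed 4 mm or more with both closed, out again (all of step 1 and value of joint start below 0.002 m); the robot touches nothing.
It fails at once if the start button was pressed before the carriage was home and the guard shut (value of joint start above 0.003 m and (value of joint carriage above 0.003 m or value of joint guard above 0.035 rad)).
It fails at once if the stop button was pressed or the height knob touched (value of joint stop above 0.002 m or contact force between the fingers and height_knob above 1 N).
It fails at once if the guard was slammed (faster than 2.5 rad/s) (velocity of joint guard below -2.5 rad/s).
It fails at once if the carriage or a wall of the guard was taken between the fingers ((x of the grasp point in the frame of carriage_push between -0.03 and 0.03 m and y of the grasp point in the frame of carriage_push between 0.002 and 0.05 m and z of the grasp point in the frame of carriage_push between -0.028 and 0.02 m) or (x of the grasp point in the frame of guard_edge between -0.077 and 0.077 m and y of the grasp point in the frame of guard_edge between -0.002 and 0.16 m and z of the grasp point in the frame of guard_edge between -0.11 and 0.002 m)).
It fails at once if another thing was moved or lifted (over 15 mm) (distance of any of dead_weight, ball_jar, spare_disc, mouse, solvent, specimen_box, driver from where it was at the start of the episode above 0.015 m).
It also fails if it takes over 58 s, if anything falls off the work surface, if the arm or the gripper's body presses on something with over 40 N, if the wrist force passes 120 N, or if a joint passes its speed limit or range.

## Robot

A 6-joint arm with a two-finger parallel gripper is mounted at the origin on the work surface. World frame = base frame: x ahead of the robot, y to its left, z up, the work surface at z = 0. Lengths are in mm, angles in rad, forces in N, time in s.
With the tool pointing down it reaches from about 275 to 775 mm from the base axis. Payload 14.6 kg.
Tool frame: the origin (TCP) lies midway between the tips of the shut fingers; the grasp point (between the pads) lies 19 mm behind it; z points along the fingers, y is the line along which they close (so a half turn about z gives the same grasp; the last joint's range is limited). The gripper opens to 85 mm and grips with 20 to 120 N. Pads are 22 mm wide; open, the fingers measure 114 mm over their backs; the gripper's body (76 mm by 85 mm) begins 54 mm behind the grasp point. The pads swing forward as they close: fully open they stand 13 mm farther back than shut.
Start: joints at [-1.337, 0.263, -0.048, 1.259, 0, 1.415], TCP at [199.01, -485.822, 231.278] pointing down, gripper open.
Joint ranges: [-2.65, 2.65], [-0.89, 1.7], [-1.18, 1.37], [-2.13, 2.11], [-1.35, 1.29], [-3.14, 3.14]. Speed limits (rad/s): [1.89, 1.89, 2.57, 2.79, 3.14, 3.14].

## Interface

Orientations are given as a unit quaternion [x, y, z, w].
In Python, from station import r, eyes gives the robot as it stands.
- The arm moves only by the tool drive_tool, never from a script. Its argument "increments" is a list of rows, each a list of 2 entries, a list of its own where there are three numbers: the shift along the world's x, y, z each as a share of 0.2 m, from -1 to 1, then the turn about the world's z as a share of 180 degrees, from -1 to 1. A call has exactly 5 rows; each row is the pose to reach, as a shift and turn from the pose commanded when the call began, turning the shorter way round; what a row does not reach only later rows make up. A row lasts 1/10 s, in which the tool goes at most 50 mm and 8.59 degrees, less where a joint would pass 70% of its speed; a pose out of reach is approached as far as the arm can. A call with a number of a shift or a turn outside -1 to 1 is refused whole. A call with a gripper value outside its range is refused whole. "fingers" is the closure, from 0 (fully open) to 1 (shut), set as the call begins (left out, the last holds). The fingers move at their own pace and stop on an object; "newtons" is the grip in N (left out, the last holds). Time passes only in rows, so rows that repeat a pose let the fingers close, or fill a call up. It gives the time, the measured TCP pose, the force, the opening and the grip force at its end, in the units of the state.
- r.sense(): the state, without advancing time (a new reading comes with each control period).
- eyes.grab_frame(name): name is "side" or "top" or "wrist"; returns a dict with "image" (480x640x3 uint8, red, green, blue), "fx", "fy", "cx", "cy" (pixels), "dist" ([k1, k2, p1, p2, k3] as OpenCV has them; the pictures are not rectified), "extrinsics" (4x4, takes a point from world to camera coordinates). Camera axes: x right, y up, looking along -z (the intrinsics and any distortion apply to the point x, -y, -z); pixel columns grow to the right and rows downward; lengths in mm; the calibration is good to about 2 mm. A picture is of the moment at which its call begins. There is no depth.
- r.close_job(): hands the job in; it is judged then, once.
The state is a dict: "time_s": time; "q": joint angles; "joint_vel": joint speeds; "effort": joint torques, N m; "ee_pos": TCP position; "eef_rot": TCP orientation; "wrist_force": force on the tool from outside, world axes, zero at the start; "torque": the same for the moment, N m; "finger_gap": opening from 0.0 (shut) to 1.0 (fully open); "grip_force": force on a finger pad.
Only numpy, scipy, OpenCV 4.12 (cv2) and the standard library are available. Lean on these libraries where they do the work, as an engineer would, in place of code of your own. Each camera call takes 0.05 s, during which the arm holds its last target. There are 200 camera calls.

## Working session

There is one attempt and no reset: what is moved stays moved. The work goes in short steps, Python scripts to look and compute and a tool call to move; the robot and the scene stay as the last step left them, time stands still between calls to the robot, and variables do not carry over. Pictures are saved under pics/ and viewed, at most 10 in all, crops included, and the job is handed in when it is done.

Besides the shell and the picture viewer there is one more tool, called by a JSON object that holds its "name" and its "arguments". drive_tool: Moves the arm, as the interface text tells. Shift numbers are shares of 0.2 m and turn numbers shares of 180 degrees, none past 1 either way. Its arguments: {"type":"object","properties":{"increments":{"type":"array","items":{"type":"array"}},"fingers":{"type":"number"},"newtons":{"type":"number"}},"required":["increments"]}

```bash
mkdir -p pics; ls
python3 - <<'E'
from station import r, eyes
import cv2, json, numpy as np
s=r.sense(); print(s)
for n in ("top","side"):
    f=eyes.grab_frame(n); cv2.imwrite(f"pics/{n}0.png",f["image"][:,:,::-1])
    d={k:np.asarray(f[k]).tolist() for k in f if k!="image"}; json.dump(d,open(f"{n}.json","w")); print(n,d)
E
```

```text
pics
{'time_s': 0.0, 'q': array([-1.33728941e+00,  2.63497933e-01, -4.89436743e-02,  1.25942680e+00,
        9.10468472e-07,  1.41547848e+00]), 'joint_vel': array([-1.10957653e-03, -6.67610515e-04,  9.66780367e-04, -5.60413208e-04,
       -2.54817794e-05,  2.09490359e-04]), 'effort': array([ 1.97040514e-03, -6.37613225e+01,  3.84566367e+01,  1.39317036e-02,
       -5.24140910e-05, -2.20737195e-05]), 'ee_pos': array([ 198.94662392, -485.53007953,  230.83559401]), 'eef_rot': array([ 9.81161221e-01,  1.93189988e-01, -2.04960138e-05, -5.35648297e-04]), 'wrist_force': array([0.64115179, 0.0022166 , 0.23024424]), 'torque': array([-0.02423422, -0.03547974,  0.03855798]), 'grip_force': 0.0, 'finger_gap': 1.00141562192452}
top {'fx': 551.8840862908121, 'fy': 551.8840862908121, 'cx': 326.26974692858875, 'cy': 248.13477123223527, 'dist': [-0.15052262816158454, 0.0, 0.0, 0.0, 0.0], 'extrinsics': [[-0.008747400016733126, -0.9999381146775522, 0.006873849580051378, -20.48681562764279], [0.9950458815773496, -0.00802341413269673, 0.09909247388984588, -487.70213258130633], [-0.09903118977828043, 0.007706597222974496, 0.9950544868550367, -1719.9325238853964], [0.0, 0.0, 0.0, 1.0]]}
side {'fx': 487.8714917715124, 'fy': 487.8714917715124, 'cx': 317.5411800256656, 'cy': 240.7103319569675, 'dist': [-0.03878422402254353, 0.0, 0.0, 0.0, 0.0], 'extrinsics': [[-0.7655687110002596, -0.6433454235265939, 0.0033488452918552978, 358.75523310718523], [0.49662593926041376, -0.5876503001178564, 0.6387721042947203, -344.5681363405758], [-0.4089831600336533, 0.4906870599463378, 0.7693887080079264, -1067.3116110608005], [0.0, 0.0, 0.0, 1.0]]}
```

Run:
```python
import cv2
for n in ("top","side"):
    i=cv2.imread(f"pics/{n}0.png"); cv2.imwrite(f"pics/{n}0b.png",cv2.resize(i,(800,600),interpolation=cv2.INTER_CUBIC))
```

```text
(no output)
```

View pics/top0.png

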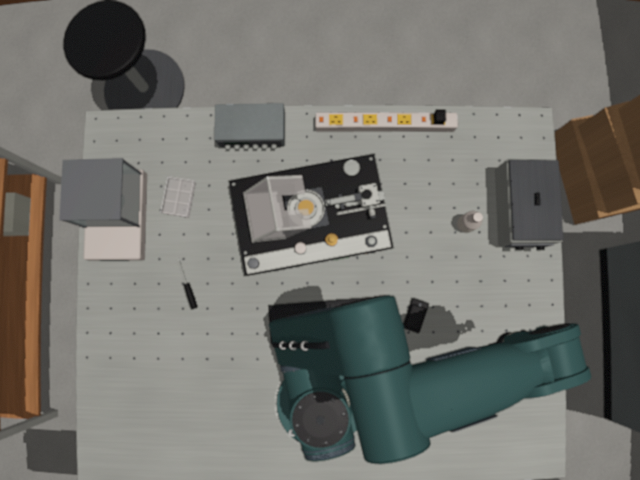

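View pics/side0.png

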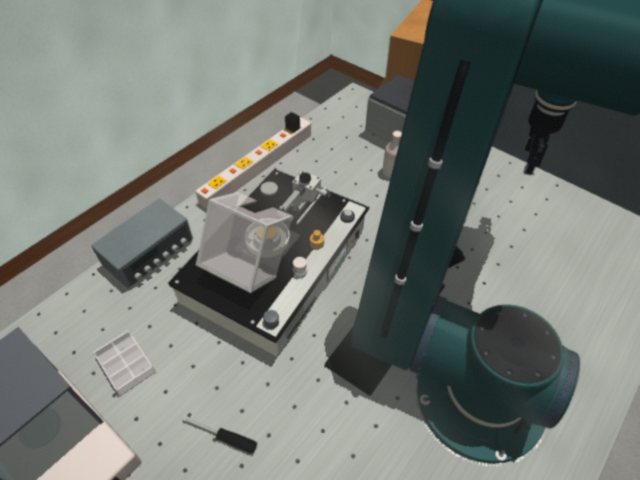

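Top view: machine deck corners are near (230,181), (375,155), (393,248), (243,275), the yaw is about +10°, and the guard is partly open. The start button is near (371,241) and the carriage near (370,192). Next I'll enlarge both views.

Run:
```python
import cv2
i=cv2.imread("pics/top0.png")[145:285,220:405]; cv2.imwrite("pics/topc.png",cv2.resize(i,None,fx=4.2,fy=4.2,interpolation=cv2.INTER_CUBIC))
i=cv2.imread("pics/side0.png")[160:355,165:380]; cv2.imwrite("pics/sidec.png",cv2.resize(i,None,fx=3,fy=3,interpolation=cv2.INTER_CUBIC))
```

```text
(no output)
```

View pics/topc.png

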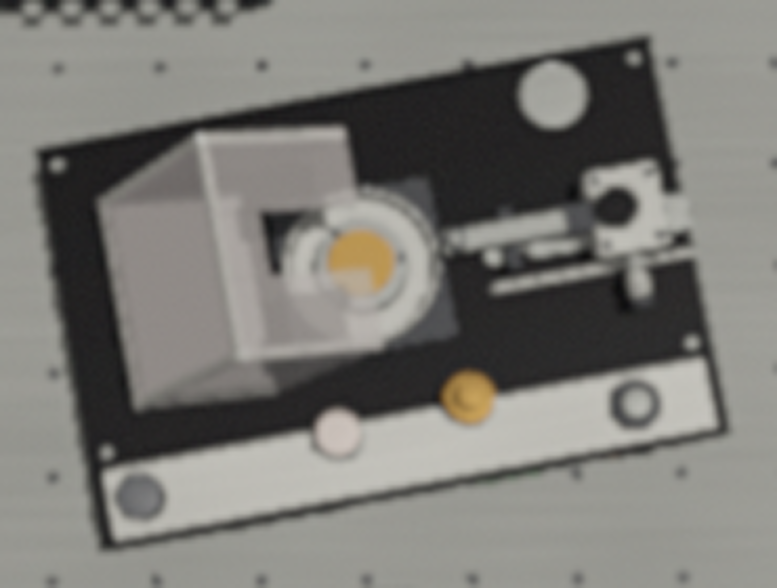

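View pics/sidec.png

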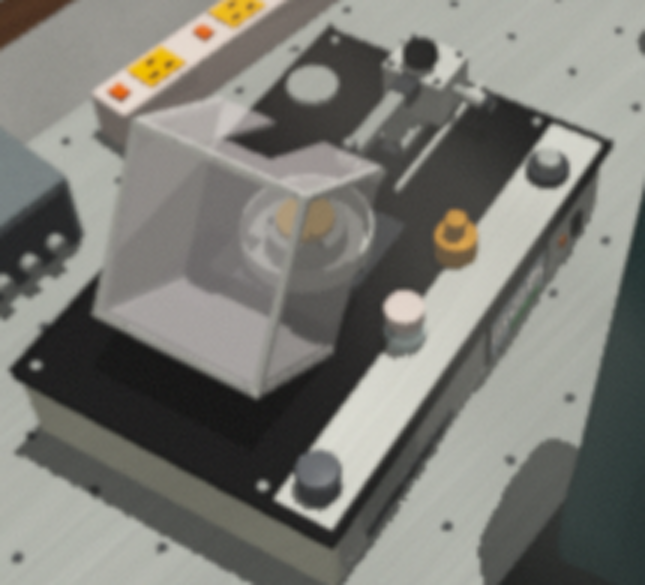

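```bash
cat > fit.py <<'E'
import numpy as np, json, cv2
from scipy.optimize import least_squares
C={n:json.load(open(n+".json")) for n in ("top","side")}
def proj(n,P):
    c=C[n];E=np.array(c["extrinsics"]);p=(E[:3,:3]@np.asarray(P,float).T).T+E[:3,3]
    p=p*[1,-1,-1];K=np.array([[c["fx"],0,c["cx"]],[0,c["fy"],c["cy"]],[0,0,1]])
    return cv2.projectPoints(p,np.zeros(3),np.zeros(3),K,np.array(c["dist"]))[0][:,0]
def full(n,u):
    s,o=(4.2,(220,145)) if n=="top" else (3,(165,160))
    return (np.array(u)+.5)/s-.5+o
def G(x,d,a): return [x,90-d*np.cos(a)+110*np.sin(a),101+d*np.sin(a)+110*np.cos(a)]
def model(p):
    a,c=p[4],p[5]
    return np.array([[150,230,100],[150,-230,100],[-150,-230,100],[-150,230,100],[-117,-165,122],[-117,195,131],
     G(-60,160,a),G(90,160,a),G(-60,0,a),G(90,0,a),[15,-127-c,179],[-15,-160-c,160],[45,-110-c,160],[45,-160-c,160],[-15,-110-c,160]])
def world(p,M):
    c,s=np.cos(p[2]),np.sin(p[2]); M=np.atleast_2d(M)
    return np.c_[p[0]+c*M[:,0]-s*M[:,1],p[1]+s*M[:,0]+c*M[:,1],M[:,2]+p[3]]
N=None
obs={"top":[(40,150),(648,38),(727,430),(105,548),(636,402),(139,495),(238,360),(197,133),(137,410),(98,200),(613,207),(672,245),(583,172),(655,160),(600,257)],
"side":[(12,370),(332,27),(611,145),(335,530),(548,160),(319,466),(305,192),(134,120),(262,395),(95,315),(421,46),N,N,(467,62),N]}
if __name__=="__main__":
    def res(p,flat=True):
        W=world(p,model(p)); R=[]
        for n in obs:
            q=proj(n,W)
            R+=[q[i]-full(n,o) for i,o in enumerate(obs[n]) if o]
        R=np.array(R); return R.ravel() if flat else R
    f=least_squares(res,[500,0,.17,0,1,.03*1000],x_scale=[10,10,.1,10,.1,10],loss="soft_l1")
    p=f.x; print(p); print(np.round(res(p,False),1).tolist())
    np.save("p.npy",p)
    a=p[4]
    for k,m in dict(start=[-117,-165,122],push=[15,-160-p[5],140],pushhome=[15,-160,140],edge=G(15,160,a),hinge=[15,90,101],disc=[15,10,100]).items(): print(k,np.round(world(p,m)[0],1))
E
python3 fit.py
```

```text
[ 5.86596082e+02  2.37534606e+01  1.77739843e-01 -2.11365732e+00
  1.01455626e+00  4.51938584e+01]
[[-1.0, -0.3], [0.6, -0.6], [1.1, 0.8], [-0.1, 0.7], [0.4, -0.1], [-0.0, -0.3], [0.2, -0.1], [0.4, 0.2], [-0.2, -0.6], [0.5, -0.1], [1.2, -0.5], [-0.4, -0.4], [0.2, 0.4], [-0.4, 0.2], [0.1, -0.2], [-0.3, 0.4], [-0.0, 0.0], [1.4, -1.3], [-0.6, 4.8], [0.6, -1.1], [-0.2, -0.2], [1.4, 1.9], [0.0, -0.3], [-1.2, 1.3], [-0.1, 0.1], [0.0, 1.4], [-18.5, -9.9]]
start [ 500.6 -159.3  119.9]
push [ 637.6 -175.6  137.9]
pushhome [ 629.6 -131.1  137.9]
edge [583.9 123.8 292.8]
hinge [585.4 115.   98.9]
disc [599.6  36.2  97.9]
```

{"name": "drive_tool", "arguments": {"increments": [[[0.2, 0.14, 0], 0.04], [[0.4, 0.28, 0], 0.08], [[0.6, 0.42, 0], 0.12], [[0.8, 0.56, 0], 0.16], [[1, 0.7, 0], 0.2]], "fingers": 1, "newtons": 20}}

```text
time_s: 0.6
ee_pos: [400.3, -344.3, 231.2]
eef_rot: [0.872, 0.489, -0.0, -0.0]
wrist_force: [-0.1, -0.9, -0.7]
finger_gap: 0.145
grip_force: 0.0
```

{"name": "drive_tool", "arguments": {"increments": [[[0.2, 0.14, 0], 0.04], [[0.4, 0.28, 0], 0.08], [[0.6, 0.42, 0], 0.12], [[0.8, 0.56, 0], 0.16], [[1, 0.7, 0], 0.2]]}}

```text
time_s: 1.1
ee_pos: [600.4, -204.2, 231.0]
eef_rot: [0.678, 0.735, -0.0, -0.0]
wrist_force: [-0.0, -1.9, -0.0]
finger_gap: -0.003
grip_force: 0.0
```

{"name": "drive_tool", "arguments": {"increments": [[[0.21, -0.01, 0], 0.031], [[0.21, -0.01, -0.1], 0.031], [[0.21, -0.01, -0.25], 0.031], [[0.21, -0.01, -0.4], 0.031], [[0.21, -0.01, -0.5], 0.031]]}}

```text
time_s: 1.6
ee_pos: [640.3, -207.3, 128.7]
eef_rot: [0.644, 0.765, -0.0, -0.001]
wrist_force: [0.9, -0.4, -0.1]
finger_gap: 0.0
grip_force: 0.0
```

Run:
```python
from station import r, eyes
import cv2, numpy as np
s=r.sense(); print(s["ee_pos"],s["wrist_force"])
a=cv2.resize(eyes.grab_frame("top")["image"][140:290,300:500,::-1],(400,300),interpolation=2)
b=cv2.resize(eyes.grab_frame("side")["image"][130:280,250:450,::-1],(400,300),interpolation=2)
c=cv2.resize(eyes.grab_frame("wrist")["image"][:,:,::-1],(400,300))
cv2.imwrite("pics/m1.png",np.vstack([np.hstack([a,b]),np.hstack([c,c*0])]))
```

```text
[ 640.28278347 -207.33757577  128.7254115 ] [ 0.93031902 -0.44547509 -0.06244579]
```

View pics/m1.png

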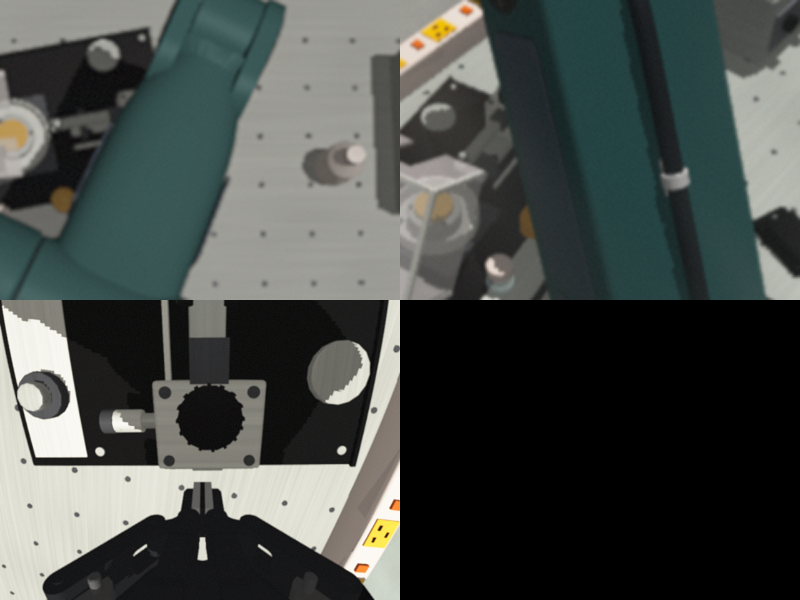

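Wrist view: the shut fingers (203,490) sit just right of the carriage end face (208,467) and are centred on it. I'll push along machine +y.

{"name": "drive_tool", "arguments": {"increments": [[[-0.009, 0.05, 0], 0], [[-0.018, 0.1, 0], 0], [[-0.027, 0.15, 0], 0], [[-0.036, 0.2, 0], 0], [[-0.045, 0.25, 0], 0]]}}

```text
time_s: 2.25
ee_pos: [632.2, -157.1, 132.0]
eef_rot: [0.644, 0.765, 0.0, 0.001]
wrist_force: [1.5, -3.6, 1.9]
finger_gap: -0.002
grip_force: 1.9
```

{"name": "drive_tool", "arguments": {"increments": [[[-0.003, 0.014, 0], 0], [[-0.005, 0.028, 0], 0], [[-0.007, 0.042, 0], 0], [[-0.009, 0.052, 0], 0], [[-0.01, 0.058, 0], 0]]}}

```text
time_s: 2.75
ee_pos: [630.0, -146.3, 131.2]
eef_rot: [0.644, 0.765, -0.0, -0.0]
wrist_force: [-0.3, -3.3, 2.8]
finger_gap: 0.002
grip_force: 1.5
```

{"name": "drive_tool", "arguments": {"increments": [[[-0.001, 0.005, 0], 0], [[-0.002, 0.01, 0], 0], [[-0.003, 0.015, 0], 0], [[-0.004, 0.02, 0], 0], [[-0.004, 0.024, 0], 0]]}}

```text
time_s: 3.25
ee_pos: [629.1, -141.3, 131.2]
eef_rot: [0.644, 0.765, -0.0, -0.0]
wrist_force: [-0.1, -3.6, 1.6]
finger_gap: 0.001
grip_force: 1.5
```

{"name": "drive_tool", "arguments": {"increments": [[[-0.001, 0.004, 0], 0], [[-0.001, 0.008, 0], 0], [[-0.002, 0.011, 0], 0], [[-0.003, 0.014, 0], 0], [[-0.003, 0.016, 0], 0]]}}

```text
time_s: 3.75
ee_pos: [628.7, -139.2, 131.3]
eef_rot: [0.644, 0.765, -0.001, 0.001]
wrist_force: [0.8, -11.9, -1.5]
finger_gap: -0.002
grip_force: 5.9
```

{"name": "drive_tool", "arguments": {"increments": [[[0.022, -0.12, 0], 0], [[0.022, -0.12, 0.2], 0], [[0.022, -0.12, 0.45], 0], [[0.022, -0.12, 0.7], 0], [[0.022, -0.12, 0.95], 0]]}}

```text
time_s: 4.25
ee_pos: [632.4, -161.6, 323.3]
eef_rot: [0.644, 0.765, 0.0, -0.0]
wrist_force: [1.4, 0.2, -0.1]
finger_gap: -0.0
grip_force: 0.0
```

Run:
```python
from station import r
from fit import *
p=np.load("p.npy"); p[3]=0
T=r.sense()["ee_pos"]; print(T)
def row(a,d=130,n=0):
    g=G(15,d,a); return world(p,[15,g[1]+11+n*np.sin(a),g[2]+n*np.cos(a)])[0]
prev=T
for a,n in [(1.015,60),(1.015,15),(1.015,0)]+[(a,0) for a in np.arange(.95,-.01,-.05)]:
    w=row(a,n=n); print(round(a,3),n,np.round(w,1),np.round((w-prev)/200,3)); prev=w
```

```text
[ 632.39011197 -161.56476042  323.32576522]
1.015 60 [570.1 200.4 301.1] [-0.311  1.81  -0.111]
1.015 15 [576.9 162.8 277.4] [ 0.034 -0.188 -0.119]
1.015 0 [579.1 150.3 269.5] [ 0.011 -0.063 -0.04 ]
0.95 0 [581.1 139.5 270.7] [ 0.01  -0.054  0.006]
0.9 0 [582.6 131.1 271.2] [ 0.008 -0.042  0.002]
0.85 0 [584.1 122.7 271.3] [ 0.008 -0.042  0.   ]
0.8 0 [585.6 114.3 270.9] [ 0.008 -0.042 -0.002]
0.75 0 [587.1 106.  270.1] [ 0.007 -0.042 -0.004]
0.7 0 [588.6  97.7 268.9] [ 0.007 -0.041 -0.006]
0.65 0 [590.   89.5 267.2] [ 0.007 -0.041 -0.008]
0.6 0 [591.5  81.3 265.2] [ 0.007 -0.041 -0.01 ]
0.55 0 [592.9  73.3 262.7] [ 0.007 -0.04  -0.012]
0.5 0 [594.3  65.4 259.9] [ 0.007 -0.039 -0.014]
0.45 0 [595.7  57.7 256.6] [ 0.007 -0.039 -0.016]
0.4 0 [597.1  50.1 252.9] [ 0.007 -0.038 -0.018]
0.35 0 [598.4  42.7 248.9] [ 0.007 -0.037 -0.02 ]
0.3 0 [599.7  35.6 244.5] [ 0.006 -0.036 -0.022]
0.25 0 [601.   28.6 239.7] [ 0.006 -0.035 -0.024]
0.2 0 [602.2  21.9 234.6] [ 0.006 -0.034 -0.026]
0.15 0 [603.3  15.5 229.2] [ 0.006 -0.032 -0.027]
0.1 0 [604.4   9.3 223.4] [ 0.006 -0.031 -0.029]
0.05 0 [605.5   3.4 217.4] [ 0.005 -0.029 -0.03 ]
-0.0 0 [606.5  -2.1 211. ] [ 0.005 -0.028 -0.032]
```

{"name": "drive_tool", "arguments": {"increments": [[[-0.03, 0.18, 0.07], 0], [[-0.06, 0.36, 0.07], 0], [[-0.09, 0.54, 0.07], 0], [[-0.12, 0.72, 0.07], 0], [[-0.15, 0.9, 0.07], 0]]}}

```text
time_s: 4.75
ee_pos: [602.3, 19.6, 335.2]
eef_rot: [0.644, 0.765, 0.0, -0.0]
wrist_force: [0.1, 0.6, -0.4]
finger_gap: 0.001
grip_force: 0.0
```

{"name": "drive_tool", "arguments": {"increments": [[[-0.03, 0.2, 0], 0], [[-0.06, 0.4, 0], 0], [[-0.09, 0.6, 0], 0], [[-0.12, 0.8, 0], 0], [[-0.15, 0.9, 0], 0]]}}

```text
time_s: 5.25
ee_pos: [572.0, 200.9, 335.0]
eef_rot: [0.643, 0.766, 0.0, -0.001]
wrist_force: [0.3, -0.2, 0.3]
finger_gap: -0.0
grip_force: 0.0
```

{"name": "drive_tool", "arguments": {"increments": [[[0, 0, -0.1], 0], [[0, -0.02, -0.2], 0], [[0.01, -0.07, -0.27], 0], [[0.02, -0.12, -0.29], 0], [[0.02, -0.14, -0.29], 0]]}}

```text
time_s: 5.75
ee_pos: [576.9, 169.1, 277.1]
eef_rot: [0.644, 0.765, -0.0, -0.0]
wrist_force: [-0.1, 0.4, 0.2]
finger_gap: 0.0
grip_force: 0.0
```

Run:
```python
from station import r, eyes
import cv2, numpy as np
s=r.sense(); print(s["ee_pos"],s["wrist_force"],s["q"])
b=cv2.resize(eyes.grab_frame("side")["image"][120:345,130:430,::-1],(400,300),interpolation=2)
c=cv2.resize(eyes.grab_frame("wrist")["image"][:,:,::-1],(400,300))
cv2.imwrite("pics/m2.png",np.hstack([b,c]))
```

```text
[576.86629961 169.06608213 277.07314618] [-0.12318993  0.3898086   0.18500867] [1.49467879e-01 3.93383685e-01 2.71002837e-01 1.44938571e+00
 2.75930041e-04 1.54879603e+00]
```

View pics/m2.png

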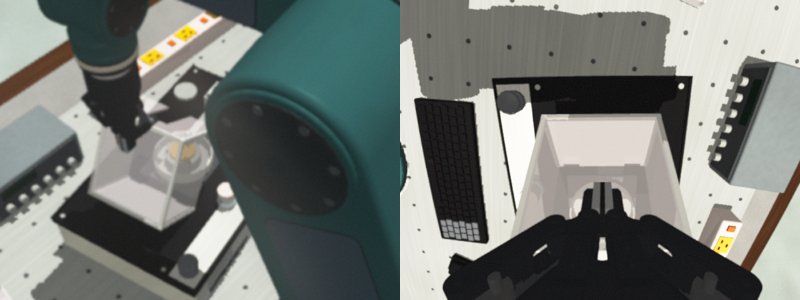

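Side and wrist views: the fingertips stand just left of the roof face near its upper edge and are centred along it (wrist (602,190)). I'll follow the arc.

{"name": "drive_tool", "arguments": {"increments": [[[0.005, -0.04, -0.02], 0], [[0.01, -0.08, -0.037], 0], [[0.015, -0.115, -0.035], 0], [[0.02, -0.147, -0.032], 0], [[0.028, -0.189, -0.03], 0]]}}

```text
time_s: 6.35
ee_pos: [582.6, 131.7, 271.5]
eef_rot: [0.644, 0.765, 0.0, -0.0]
wrist_force: [-1.1, 2.5, -0.8]
finger_gap: 0.003
grip_force: 1.3
```

{"name": "drive_tool", "arguments": {"increments": [[[0.008, -0.042, 0], 0], [[0.015, -0.084, -0.002], 0], [[0.023, -0.126, -0.006], 0], [[0.03, -0.167, -0.012], 0], [[0.037, -0.208, -0.02], 0]]}}

```text
time_s: 6.85
ee_pos: [590.2, 89.6, 267.3]
eef_rot: [0.644, 0.765, 0.0, 0.0]
wrist_force: [-0.2, 2.7, 1.1]
finger_gap: -0.004
grip_force: 1.3
```

{"name": "drive_tool", "arguments": {"increments": [[[0.007, -0.041, -0.01], 0], [[0.014, -0.081, -0.022], 0], [[0.021, -0.12, -0.036], 0], [[0.028, -0.159, -0.053], 0], [[0.035, -0.197, -0.071], 0]]}}

```text
time_s: 7.35
ee_pos: [597.3, 50.2, 252.9]
eef_rot: [0.644, 0.765, 0.0, 0.0]
wrist_force: [1.5, 0.9, 3.6]
finger_gap: -0.001
grip_force: 1.3
```

{"name": "drive_tool", "arguments": {"increments": [[[0.007, -0.037, -0.02], 0], [[0.013, -0.073, -0.042], 0], [[0.019, -0.108, -0.067], 0], [[0.025, -0.142, -0.093], 0], [[0.031, -0.174, -0.12], 0]]}}

```text
time_s: 7.85
ee_pos: [603.5, 15.4, 228.8]
eef_rot: [0.644, 0.765, -0.0, 0.0]
wrist_force: [2.1, -1.5, 4.1]
finger_gap: -0.0
grip_force: 2.0
```

{"name": "drive_tool", "arguments": {"increments": [[[0.003, -0.016, -0.015], 0], [[0.006, -0.031, -0.029], 0], [[0.008, -0.045, -0.044], 0], [[0.011, -0.06, -0.059], 0], [[0.013, -0.07, -0.07], 0]]}}

```text
time_s: 8.35
ee_pos: [605.7, 1.9, 214.9]
eef_rot: [0.644, 0.765, -0.0, 0.0]
wrist_force: [0.1, -3.1, 4.6]
finger_gap: -0.001
grip_force: 2.2
```

{"name": "drive_tool", "arguments": {"increments": [[[0.001, -0.004, -0.004], 0], [[0.002, -0.008, -0.008], 0], [[0.002, -0.012, -0.012], 0], [[0.003, -0.016, -0.017], 0], [[0.003, -0.018, -0.021], 0]]}}

```text
time_s: 8.85
ee_pos: [606.4, -1.5, 211.0]
eef_rot: [0.644, 0.765, -0.0, 0.0]
wrist_force: [-4.1, 0.6, 15.0]
finger_gap: -0.003
grip_force: 7.9
```

{"name": "drive_tool", "arguments": {"increments": [[[0, 0, -0.002], 0], [[0, 0, -0.004], 0], [[0, 0, -0.006], 0], [[0, 0, -0.006], 0], [[0, 0, -0.006], 0]]}}

```text
time_s: 9.35
ee_pos: [606.4, -1.4, 210.9]
eef_rot: [0.644, 0.765, 0.0, 0.001]
wrist_force: [-5.2, -1.6, 18.1]
finger_gap: 0.003
grip_force: 8.8
```

{"name": "drive_tool", "arguments": {"increments": [[[0, 0, 0.1], 0], [[-0.12, -0.18, 0.15], 0], [[-0.27, -0.4, 0.15], 0], [[-0.4, -0.6, 0.1], 0], [[-0.53, -0.783, 0], 0]]}}

```text
time_s: 9.85
ee_pos: [500.3, -158.5, 210.5]
eef_rot: [0.644, 0.765, 0.001, 0.001]
wrist_force: [0.7, -1.3, -0.8]
finger_gap: 0.001
grip_force: 0.0
```

{"name": "drive_tool", "arguments": {"increments": [[[0, 0, -0.1], 0], [[0, 0, -0.2], 0], [[0, 0, -0.3], 0], [[0, 0, -0.35], 0], [[0, 0, -0.35], 0]]}}

```text
time_s: 10.35
ee_pos: [500.4, -156.7, 139.0]
eef_rot: [0.644, 0.765, -0.0, -0.001]
wrist_force: [0.1, -0.1, 0.2]
finger_gap: -0.004
grip_force: 0.0
```

Run:
```python
from station import r, eyes
import cv2, numpy as np
s=r.sense(); print(s["ee_pos"],s["wrist_force"])
a=cv2.resize(eyes.grab_frame("top")["image"][145:285,220:405,::-1],(400,300),interpolation=2)
b=cv2.resize(eyes.grab_frame("side")["image"][120:345,130:430,::-1],(400,300),interpolation=2)
c=cv2.resize(eyes.grab_frame("wrist")["image"][:,:,::-1],(400,300))
cv2.imwrite("pics/m3.png",np.vstack([np.hstack([a,b]),np.hstack([c,c*0])]))
```

```text
[ 500.35570299 -156.70788619  139.04604456] [ 0.11168219 -0.14909742  0.17269045]
```

View pics/m3.png

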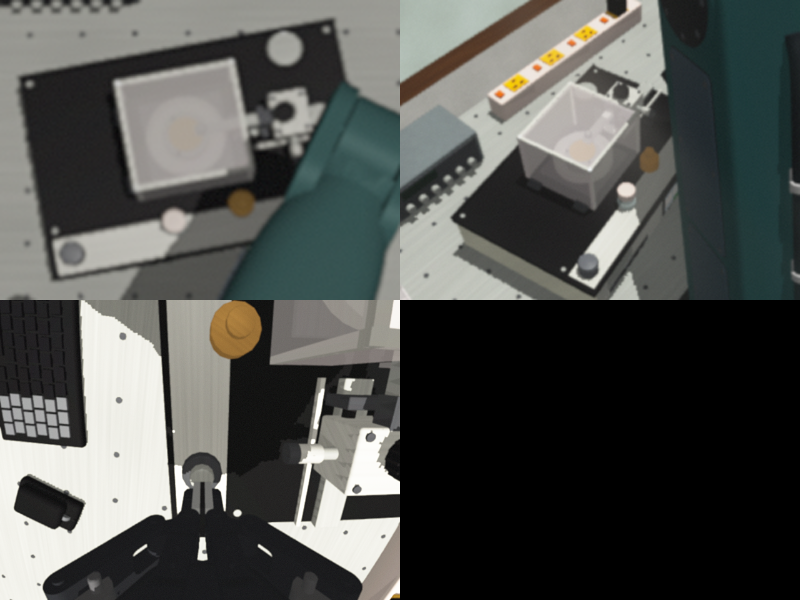

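Guard is shut on the deck (top (185,130)), the carriage is home against it, and the fingers are centred on the start button (wrist (203,470)). Next is the press.

{"name": "drive_tool", "arguments": {"increments": [[[0, -0.005, -0.07], 0], [[0, -0.005, -0.09], 0], [[0, -0.005, -0.105], 0], [[0, -0.005, -0.115], 0], [[0, -0.005, -0.115], 0]]}}

```text
time_s: 11.0
ee_pos: [501.1, -158.3, 117.4]
eef_rot: [0.644, 0.765, 0.0, 0.0]
wrist_force: [-2.0, 1.0, 4.5]
finger_gap: 0.002
grip_force: 2.0
```

{"name": "drive_tool", "arguments": {"increments": [[[0, 0, -0.005], 0], [[0, 0, -0.01], 0], [[0, 0, -0.013], 0], [[0, 0, -0.013], 0], [[0, 0, -0.013], 0]]}}

```text
time_s: 11.5
ee_pos: [501.2, -158.3, 115.7]
eef_rot: [0.644, 0.765, 0.0, 0.001]
wrist_force: [-5.5, 3.2, 22.0]
finger_gap: 0.001
grip_force: 10.6
```

Bottomed out at 22 N, so the press is complete. I'll lift clear.

{"name": "drive_tool", "arguments": {"increments": [[[0, 0, 0.1], 0], [[0, 0, 0.3], 0], [[0, 0, 0.5], 0], [[0, 0, 0.6], 0], [[0, 0, 0.6], 0]]}}

```text
time_s: 12.0
ee_pos: [502.1, -158.8, 237.1]
eef_rot: [0.644, 0.765, 0.001, 0.002]
wrist_force: [0.7, -0.7, -1.2]
finger_gap: 0.001
grip_force: 0.0
```

Run:
```python
from station import r
s=r.sense(); print(s["ee_pos"],s["wrist_force"]); print(r.close_job())
```

```text
[ 502.14065999 -158.84036458  237.14478056] [ 0.69397872 -0.67114505 -1.17098531]
the job is handed in; nothing more can be done
None
```

The carriage was pushed home, the guard swung fully shut and the start button pressed to its end. The arm was then lifted clear and the job handed in at about 12 s; no verdict came back.

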